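Check a returned teaching set: reject the chipped rhomb, present the case that rattles

TASK

Check this returned teaching set for damage: first put the one calcite rhomb with a broken corner into the grey reject tray and leave the whole ones where they lie. Then lift and shake the sealed black cases to find the one whose stone is loose and rattles, setting any other case you lift back upright where it stood; drop nothing and leave the other things on the bench alone. Finish while holding the rattling case, not putting it down: level and still, about 15 cm above the middle of the black inspection mat, with its loose stone run to one end of the window so that everybody can see it.

Things in the scene. Friction and masses are not known exactly. Their poses are not given: they have to be found in the camera images.
- case_a_center (a point): sealed black steel case, 110 x 46 x 44 mm (x long, y wide, z up), 0.35 to 0.55 kg, standing on the bench; point at its centre, 22 mm up. Grip across the 46 mm width. All three look alike: a stone 34 mm long shows through an 86 x 32 mm window in the lid. Two stones are wedged fast, one is loose and knocks when shaken; no mark tells which.
- case_b_center (a point): sealed black steel case, 110 x 46 x 44 mm (x long, y wide, z up), 0.35 to 0.55 kg, standing on the bench; point at its centre, 22 mm up. Grip across the 46 mm width. All three look alike: a stone 34 mm long shows through an 86 x 32 mm window in the lid. Two stones are wedged fast, one is loose and knocks when shaken; no mark tells which.
- case_c_center (a point): sealed black steel case, 110 x 46 x 44 mm (x long, y wide, z up), 0.35 to 0.55 kg, standing on the bench; point at its centre, 22 mm up. Grip across the 46 mm width. All three look alike: a stone 34 mm long shows through an 86 x 32 mm window in the lid. Two stones are wedged fast, one is loose and knocks when shaken; no mark tells which.
- stone_a (a joint): place of the stone along case_a, as seen through its window: 0 mid, + towards the case's own +x (m); starts within 8 mm of mid. A loose stone (0.2 kg, 25 mm travel each way) slides and knocks when the case is shaken lengthwise above about 1.5 m/s2 or tilted lengthwise over about 9 degrees, else stays put; a wedged one never moves.
- stone_b (a joint): place of the stone along case_b, as seen through its window: 0 mid, + towards the case's own +x (m); starts within 8 mm of mid. A loose stone (0.2 kg, 25 mm travel each way) slides and knocks when the case is shaken lengthwise above about 1.5 m/s2 or tilted lengthwise over about 9 degrees, else stays put; a wedged one never moves.
- stone_c (a joint): place of the stone along case_c, as seen through its window: 0 mid, + towards the case's own +x (m); starts within 8 mm of mid. A loose stone (0.2 kg, 25 mm travel each way) slides and knocks when the case is shaken lengthwise above about 1.5 m/s2 or tilted lengthwise over about 9 degrees, else stays put; a wedged one never moves.
- rhomb_a_center (a point): whole honey-coloured calcite rhomb: slanted block 52 x 40 mm, 32 mm high, leaning along its own x; its flat upright faces, 40 mm apart across its own y, are to be gripped. Site mid-height in the full block, 16 mm up. About 180 g; flat on the bench, stays there.
- rhomb_b_center (a point): whole honey-coloured calcite rhomb: slanted block 52 x 40 mm, 32 mm high, leaning along its own x; its flat upright faces, 40 mm apart across its own y, are to be gripped. Site mid-height in the full block, 16 mm up. About 180 g; flat on the bench, stays there.
- rhomb_c_center (a point): whole honey-coloured calcite rhomb: slanted block 52 x 40 mm, 32 mm high, leaning along its own x; its flat upright faces, 40 mm apart across its own y, are to be gripped. Site mid-height in the full block, 16 mm up. About 180 g; flat on the bench, stays there.
- rhomb_chipped_center (a point): the chipped honey-coloured calcite rhomb: slanted block 52 x 40 mm, 32 mm high, leaning along its own x; its flat upright faces, 40 mm apart across its own y, are to be gripped. Site mid-height in the full block, 16 mm up. 120 to 180 g; one top corner (own +x, +y) is broken off, 28 to 34 mm along each edge; the middle of the grip faces is sound.
- tray_in (a point): open grey plastic reject tray, fixed, 110 x 110 mm outside, walls 4 mm thick and 28 mm high; point at the centre of its inner floor, about 4 mm above the bench, x and y along its sides
- pad_center (a point): black rubber inspection mat, fixed, 120 x 120 x 3 mm, lying flat on the bench beyond the cases; point at the centre of its top face
- willemite: bystander, leave alone: green willemite stone, about 60 x 48 x 36 mm; origin at the underside
- cup: bystander, leave alone: clear glass cup, 70 mm wide, 85 mm high; origin at the underside
- tweezers_case: bystander, leave alone: flat black steel tweezers case, 130 x 32 x 14 mm; origin at the underside
- streak_plate: bystander, leave alone: white ceramic streak plate, 50 x 50 x 8 mm; origin at the underside
- loupe: bystander, leave alone: folding loupe, lens 32 mm wide, 18 mm high, with a black grip along its x; origin at the underside
- bulb: bystander, leave alone: lamp bulb with a brass bayonet base lying along its x, 74 mm long, 36 mm high; origin at the underside

How it is judged:
On the way, in this order (a step that is already met when the one before it is completed fails the run):
1. the chipped rhomb lies in the grey tray, let go (horizontal distance between rhomb_chipped_center and tray_in below 0.055 m and height (world z) of rhomb_chipped_center below 0.04 m and contact force between rhomb_chipped and the fingers below 0.1 N and linear speed of rhomb_chipped below 0.03 m/s), for 0.2 s.
2. a case is off the bench in the fingers and has been shaken or tilted until its stone slid well off the middle (((contact force between case_a and the fingers above 2 N and height (world z) of case_a_center above 0.045 m and (value of joint stone_a above 0.013 m or value of joint stone_a below -0.013 m)) or (contact force between case_b and the fingers above 2 N and height (world z) of case_b_center above 0.045 m and (value of joint stone_b above 0.013 m or value of joint stone_b below -0.013 m)) or (contact force between case_c and the fingers above 2 N and height (world z) of case_c_center above 0.045 m and (value of joint stone_c above 0.013 m or value of joint stone_c below -0.013 m)))), for 0.02 s.
At the end, for the whole second after the job is handed in: Case whose stone lies over 13 mm off mid is in the fingers (>2 N), still, level to 0.2 rad, centre 90-230 mm up, within 50 mm of the mat's centre; other cases upright within 60 mm of their places; chipped rhomb released in the tray (55 mm of its centre); whole rhombs within 30 mm of theirs (all of step 1 and ((contact force between case_a and the fingers above 2 N and height (world z) of case_a_center between 0.09 and 0.23 m and horizontal distance between case_a_center and pad_center below 0.05 m and angle between case_a_center's own z axis and vertical below 0.2 rad and linear speed of case_a below 0.03 m/s and (value of joint stone_a above 0.013 m or value of joint stone_a below -0.013 m) and distance of each of case_b_center, case_c_center from where it was at the start of the episode below 0.06 m and height (world z) of each of case_b_center, case_c_center below 0.03 m and angle between each of case_b_center, case_c_center's own z axis and vertical below 0.1 rad) or (contact force between case_b and the fingers above 2 N and height (world z) of case_b_center between 0.09 and 0.23 m and horizontal distance between case_b_center and pad_center below 0.05 m and angle between case_b_center's own z axis and vertical below 0.2 rad and linear speed of case_b below 0.03 m/s and (value of joint stone_b above 0.013 m or value of joint stone_b below -0.013 m) and distance of each of case_a_center, case_c_center from where it was at the start of the episode below 0.06 m and height (world z) of each of case_a_center, case_c_center below 0.03 m and angle between each of case_a_center, case_c_center's own z axis and vertical below 0.1 rad) or (contact force between case_c and the fingers above 2 N and height (world z) of case_c_center between 0.09 and 0.23 m and horizontal distance between case_c_center and pad_center below 0.05 m and angle between case_c_center's own z axis and vertical below 0.2 rad and linear speed of case_c below 0.03 m/s and (value of joint stone_c above 0.013 m or value of joint stone_c below -0.013 m) and distance of each of case_a_center, case_b_center from where it was at the start of the episode below 0.06 m and height (world z) of each of case_a_center, case_b_center below 0.03 m and angle between each of case_a_center, case_b_center's own z axis and vertical below 0.1 rad)) and distance of each of rhomb_a_center, rhomb_b_center, rhomb_c_center from where it was at the start of the episode below 0.03 m); the arm keeps its last pose, push and grip.
It fails at once if a whole rhomb or a bystander is pushed more than 30 mm from its place (distance of any of rhomb_a_center, rhomb_b_center, rhomb_c_center, willemite, cup, tweezers_case, streak_plate, loupe, bulb from where it was at the start of the episode above 0.03 m).
It fails at once if the chipped rhomb is dropped or thrown (free of the fingers with its centre over 90 mm up) (height (world z) of rhomb_chipped_center above 0.09 m and contact force between rhomb_chipped and the fingers below 0.02 N).
It fails at once if a case is dropped or thrown (free of the fingers with its centre over 80 mm up) ((height (world z) of case_a_center above 0.08 m and contact force between case_a and the fingers below 0.02 N) or (height (world z) of case_b_center above 0.08 m and contact force between case_b and the fingers below 0.02 N) or (height (world z) of case_c_center above 0.08 m and contact force between case_c and the fingers below 0.02 N)).
It also fails if it takes over 72 s, if anything falls off the work surface, if the arm or the gripper's body presses on something with over 40 N, if the wrist force passes 120 N, or if a joint passes its speed limit or range.

ROBOT

A 6-joint arm with a two-finger parallel gripper is mounted at the origin on the work surface. World frame = base frame: x ahead of the robot, y to its left, z up, the work surface at z = 0. Lengths are in m, angles in rad, forces in N, time in s.
With the tool pointing down it reaches from about 0.35 to 0.975 m from the base axis. Payload 4.9 kg.
Tool frame: the origin (TCP) lies at the very end of the fingers, on their centre line; the grasp point (between the pads) lies 19 mm behind it; z points along the fingers, y is the direction in which the jaws open and shut (so a half turn about z gives the same grasp; the last joint's range is limited). The gripper opens to 85 mm and grips with 20 to 120 N. Pads are 22 mm wide; open, the fingers measure 114 mm over their backs; the gripper's body (76 mm by 85 mm) begins 54 mm behind the grasp point. The pads swing forward as they close: fully open they stand 13 mm farther back than shut.
Start: joints at [-0.119, 0.053, 1.613, -0, 1.476, -0.119], TCP at [0.625, 0, 0.231] pointing down, gripper open.
Joint ranges: [-3.01, 3.01], [-1.01, 2.22], [0.06, 2.58], [-1.02, 4.17], [0.09, 2.62], [-3.14, 3.14]. Speed limits (rad/s): [2.57, 2.57, 3.14, 3.14, 3.14, 3.14].

INTERFACE

Orientations are given as a unit quaternion [w, x, y, z].
In Python, from plant import state, eyes, job_done gives the robot as it stands.
- The arm moves only by the tool apply_moves, never from a script. Its argument "commands" is a list of rows, each an object with "linear": the shift along the tool's x, y, z in m, a list of three; "delta_rot": the turn, a rotation vector about the tool's x, y, z in degrees, a list of three; "fingers": the closure in counts, from 0 (fully open) to 255 (shut). In form: [{"linear": [x, y, z], "delta_rot": [wx, wy, wz], "fingers": fingers}, ...]. A call has exactly 8 rows; each row is the pose to reach, as a shift and turn from the pose commanded when the call began, along the tool's axes at that moment; what a row does not reach only later rows make up. A row lasts 1/10 s, in which the tool goes at most 50 mm and 8.59 degrees, less where a joint would pass 70% of its speed; a pose out of reach is approached as far as the arm can. A call with a gripper value outside its range is refused whole. The fingers move at their own pace and stop on an object; the grip force is fixed at half the most. Time passes only in rows, so rows that repeat a pose let the fingers close, or fill a call up. It gives the time, the measured TCP pose, the force and the opening at its end, in the units of the state.
- state(): the state, without advancing time (a new reading comes with each control period).
- eyes.grab_frame(name): name is "scene" or "side" or "wrist"; returns the picture (480x640x3 uint8, red, green, blue); there is no depth.
- eyes.camera_params(name): a dict with "fx", "fy", "cx", "cy" (pixels), "position" and "rotation" of the camera in the world; the wrist camera has in their place "T_tool_cam" (4x4, takes a point from camera to tool coordinates, whose origin is the TCP and whose axes are the flange's). Camera axes: x right, y down, z forward; pixel columns grow to the right and rows downward; lengths in m; the calibration is good to about 2 mm. A picture is of the moment at which its call begins: read the wrist's pose just before it. camera_params takes no time and is no camera call.
- job_done(): hands the job in, once; it reports no verdict.
The state is a dict: "time": time; "joint_pos": joint angles; "joint_vel": joint speeds; "joint_efforts": joint torques, N m; "tool_pos": TCP position; "tool_rot": TCP orientation; "contact_force": force on the tool from outside, world axes, zero at the start; "ft_torque": the same for the moment, N m; "gripper_width": opening from 0.0 (shut) to 1.0 (fully open).
Only numpy, scipy, OpenCV 4.12 (cv2) and the standard library are available. Lean on these libraries where they do the work, as an engineer would, in place of code of your own. Each camera call takes 0.05 s, during which the arm holds its last target.

## Working session

There is one attempt and no reset: what is moved stays moved. The work goes in short steps, Python scripts to look and compute and a tool call to move; the robot and the scene stay as the last step left them, time stands still between calls to the robot, and variables do not carry over. Pictures are saved under pics/ and viewed, and the job is handed in when it is done.

Besides the shell and the picture viewer there is one more tool, called after "Emit:" in YAML: its name, and indented under it one key for each argument. apply_moves: Moves the arm, as the interface text tells. Its arguments: {"type":"object","properties":{"commands":{"type":"array","items":{"type":"object","properties":{"linear":{"type":"array","items":{"type":"number"}},"delta_rot":{"type":"array","items":{"type":"number"}},"fingers":{"type":"number"}}}}},"required":["commands"]}

```bash
mkdir -p pics; ls; python3 - <<'E'
from plant import state, eyes
import cv2
print(state())
for n in ("scene","side","wrist"):
    p=eyes.camera_params(n); print(n,p)
    cv2.imwrite(f"pics/{n}0.png",eyes.grab_frame(n)[:,:,::-1])
E
```

```text
pics
{'time': 0.0, 'joint_pos': array([-1.19023781e-01,  5.33363447e-02,  1.61425468e+00, -6.61565731e-06,
        1.47598392e+00, -1.18995529e-01]), 'joint_vel': array([ 0.00168861, -0.00147629,  0.0002241 , -0.00041329, -0.00017548,
        0.00012426]), 'joint_efforts': array([ 2.70554956e-04, -3.93670499e+01, -3.70175600e+01, -1.62778279e-04,
        6.93513779e-03, -6.06393527e-06]), 'tool_pos': array([6.24398290e-01, 5.56568885e-05, 2.30099212e-01]), 'tool_rot': array([-7.77062850e-04,  7.07116199e-01,  7.07096669e-01, -6.15265306e-04]), 'contact_force': array([ 0.73382866, -0.18922093,  0.36997942]), 'ft_torque': array([ 0.00571608, -0.02369106, -0.02044962]), 'gripper_width': 1.0006094909437162}
scene {'fx': 544.8592214860552, 'fy': 544.8592214860552, 'cx': 319.206344358076, 'cy': 238.85767052740732, 'position': array([0.98289812, 0.39789399, 1.13181988]), 'rotation': array([-0.10582297,  0.37777291,  0.88610403, -0.24679704])}
side {'fx': 598.5707605920834, 'fy': 598.5707605920834, 'cx': 320.6551499118047, 'cy': 233.0496057741444, 'position': array([ 0.11386085, -0.97614874,  1.04207774]), 'rotation': array([-0.38395223,  0.89857723, -0.19853659,  0.07564965])}
wrist {'fx': 381.92705158254, 'fy': 381.92705158254, 'cx': 322.8002803510078, 'cy': 236.5107521314232, 'T_tool_cam': array([[-5.46364732e-04, -9.59784254e-01, -2.80738112e-01,
         6.93508335e-02],
       [ 9.99999809e-01, -4.43094766e-04, -4.31324580e-04,
         1.73487891e-04],
       [ 2.89584952e-04, -2.80738294e-01,  9.59784312e-01,
        -1.42800138e-01],
       [ 0.00000000e+00,  0.00000000e+00,  0.00000000e+00,
         1.00000000e+00]])}
```

View pics/scene0.png

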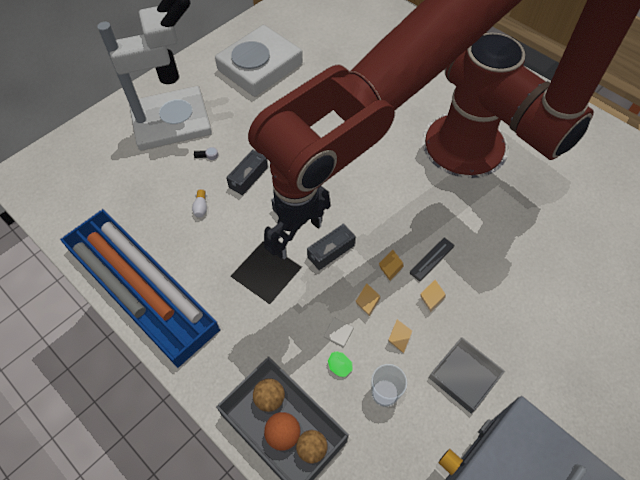

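View pics/side0.png

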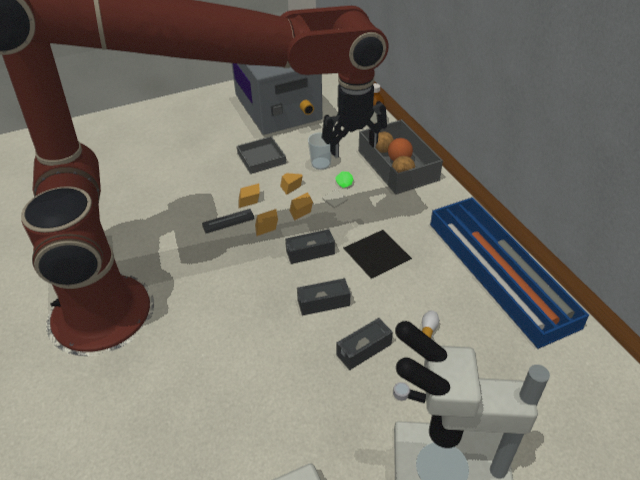

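View pics/wrist0.png

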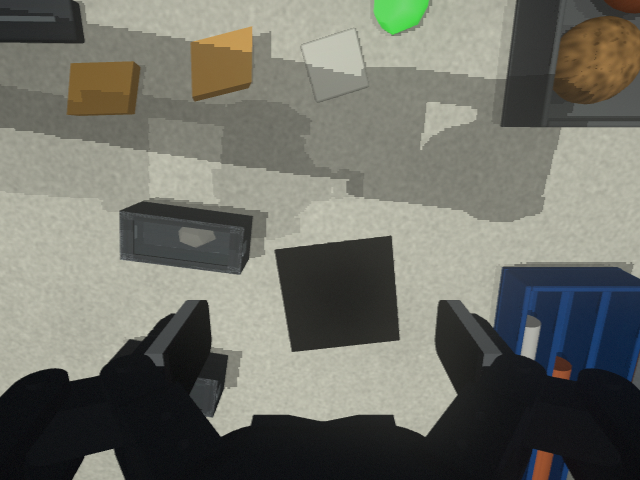

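```bash
cat > h.py <<'E'
import numpy as np, cv2
from plant import state, eyes
from scipy.spatial.transform import Rotation as R
def q2R(q): return R.from_quat([q[1],q[2],q[3],q[0]]).as_matrix()
def cam(name,st=None):
    p=eyes.camera_params(name)
    K=(p['fx'],p['fy'],p['cx'],p['cy'])
    if name=='wrist':
        T=np.eye(4);T[:3,:3]=q2R(st['tool_rot']);T[:3,3]=st['tool_pos'];T=T@p['T_tool_cam'];return K,T[:3,:3],T[:3,3]
    r=np.array(p['rotation']); return K,q2R(r) if r.size==4 else r,p['position']
def ray(px,z,c):
    K,Rm,t=c; px=np.atleast_2d(np.array(px,float))
    d=np.c_[(px[:,0]-K[2])/K[0],(px[:,1]-K[3])/K[1],np.ones(len(px))]@Rm.T
    return t+d*((z-t[2])/d[:,2])[:,None]
def proj(P,c):
    K,Rm,t=c; v=(np.atleast_2d(P)-t)@Rm; return np.c_[K[0]*v[:,0]/v[:,2]+K[2],K[1]*v[:,1]/v[:,2]+K[3]]
E
python3 - <<'E'
from h import *
a=cv2.imread('pics/scene0.png')[240:420,310:520]; b=cv2.imread('pics/side0.png')[130:250,190:370]
cv2.imwrite('pics/z1.png',cv2.resize(a,None,fx=3.3,fy=3.3,interpolation=cv2.INTER_CUBIC))
cv2.imwrite('pics/z2.png',cv2.resize(b,None,fx=4,fy=4,interpolation=cv2.INTER_CUBIC))
c=cam('scene'); print(ray([[391,264],[368,299],[432,295],[400,336],[466,375],[266,269],[331,246],[247,172]],0.0,c).round(3))
c=cam('side'); print(ray([[249,196],[291,182],[301,207],[266,222],[262,155],[378,254],[310,246],[324,297],[364,344]],0.0,c).round(3))
E
```

```text
[[ 0.421  0.096  0.   ]
 [ 0.527  0.116  0.   ]
 [ 0.418  0.215  0.   ]
 [ 0.545  0.225  0.   ]
 [ 0.516  0.381  0.   ]
 [ 0.635 -0.108  0.   ]
 [ 0.483 -0.04   0.   ]
 [ 0.472 -0.353  0.   ]]
[[ 0.433  0.229  0.   ]
 [ 0.557  0.235  0.   ]
 [ 0.541  0.127  0.   ]
 [ 0.438  0.113  0.   ]
 [ 0.529  0.387  0.   ]
 [ 0.642 -0.111  0.   ]
 [ 0.504 -0.015  0.   ]
 [ 0.468 -0.177  0.   ]
 [ 0.49  -0.33   0.   ]]
```

View pics/z1.png

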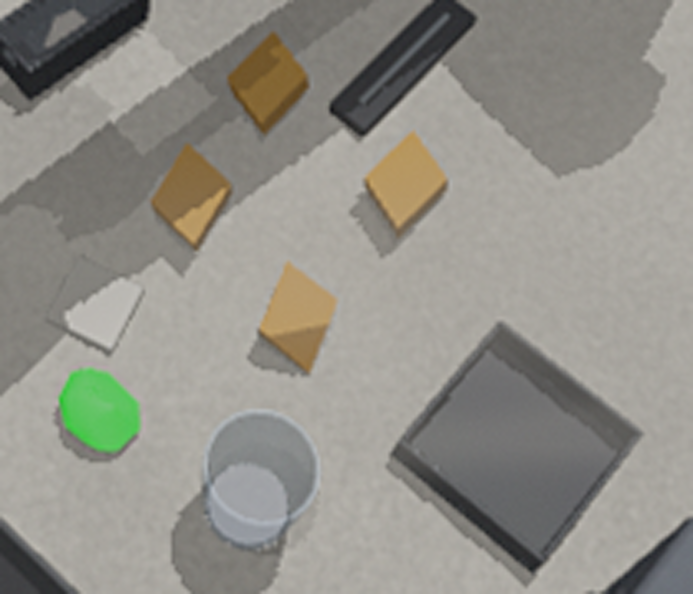

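View pics/z2.png

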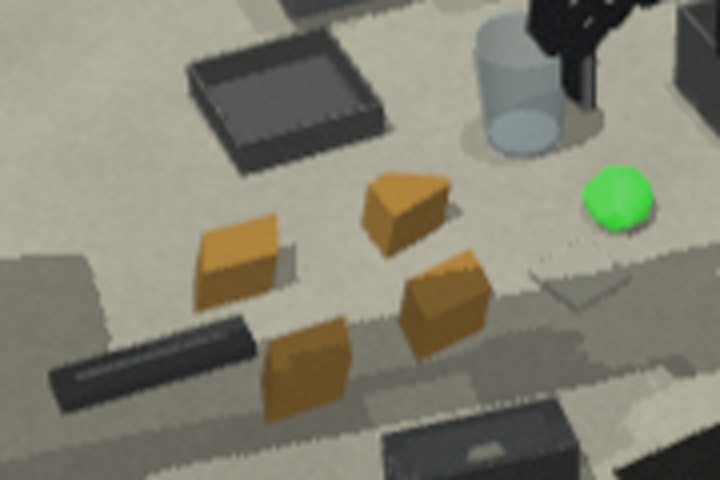

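Emit:
apply_moves:
  commands:
    - {"linear":[0.03,-0.015,0],"delta_rot":[0,0,0],"fingers":0}
    - {"linear":[0.07,-0.03,0],"delta_rot":[0,0,0],"fingers":0}
    - {"linear":[0.11,-0.05,0],"delta_rot":[0,0,0],"fingers":0}
    - {"linear":[0.15,-0.07,0],"delta_rot":[0,0,0],"fingers":0}
    - {"linear":[0.18,-0.08,0],"delta_rot":[0,0,0],"fingers":0}
    - {"linear":[0.2,-0.09,0],"delta_rot":[0,0,0],"fingers":0}
    - {"linear":[0.2,-0.09,0],"delta_rot":[0,0,0],"fingers":0}
    - {"linear":[0.2,-0.09,0],"delta_rot":[0,0,0],"fingers":0}

```text
time: 0.95
tool_pos: [0.5348, 0.2, 0.231]
tool_rot: [0.0, 0.707, 0.707, -0.0]
contact_force: [-0.3, -1.0, -0.6]
gripper_width: 1.0
```

```bash
python3 - <<'E'
from h import *
s=state(); im=eyes.grab_frame('wrist')[:,:,::-1]; cv2.imwrite('pics/w1.png',im); np.save('s1.npy',s,allow_pickle=True)
cv2.imwrite('pics/sc1.png',eyes.grab_frame('scene')[:,:,::-1]); cv2.imwrite('pics/sd1.png',eyes.grab_frame('side')[:,:,::-1])
print(s['time'],s['tool_pos'],s['tool_rot'])
h=cv2.cvtColor(im,cv2.COLOR_BGR2HSV); m=cv2.inRange(h,(8,110,60),(25,255,255)); 
c=cam('wrist',s)
for k in cv2.findContours(m,0,2)[0]:
    if cv2.contourArea(k)>300: print(cv2.contourArea(k),cv2.approxPolyDP(k,4,True)[:,0].tolist())
E
```

```text
0.95 [0.53482806 0.20002747 0.23103664] [ 1.30125720e-04  7.06785959e-01  7.07427397e-01 -2.64573881e-04]
2167.5 [[250, 274], [203, 275], [198, 299], [207, 301], [210, 323], [245, 322], [253, 289]]
846.0 [[631, 263], [634, 271], [628, 272], [618, 314], [639, 324], [639, 265]]
2716.5 [[356, 261], [342, 253], [298, 263], [296, 299], [301, 309], [352, 300]]
2625.0 [[188, 160], [175, 205], [231, 208], [242, 163]]
2752.0 [[363, 143], [312, 162], [315, 204], [322, 207], [375, 188]]
```

View pics/w1.png

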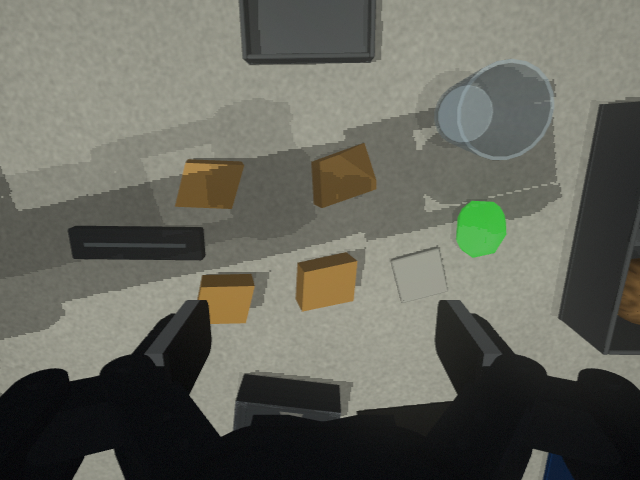

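```bash
python3 - <<'E'
import cv2,numpy as np
a=cv2.imread('pics/w1.png')[130:330,165:385]; b=cv2.imread('pics/sc1.png')[230:370,330:470]; d=cv2.imread('pics/sd1.png')[160:250,220:340]
a=cv2.convertScaleAbs(cv2.resize(a,(440,400),interpolation=cv2.INTER_CUBIC),alpha=1.5)
b=cv2.resize(b,(350,350),interpolation=cv2.INTER_CUBIC)
cv2.imwrite('pics/z3.png',np.hstack([a,cv2.copyMakeBorder(b,0,50,0,0,0)]))
cv2.imwrite('pics/z4.png',cv2.resize(d,None,fx=6,fy=6,interpolation=cv2.INTER_CUBIC))
E
```

```text
(no output)
```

View pics/z3.png

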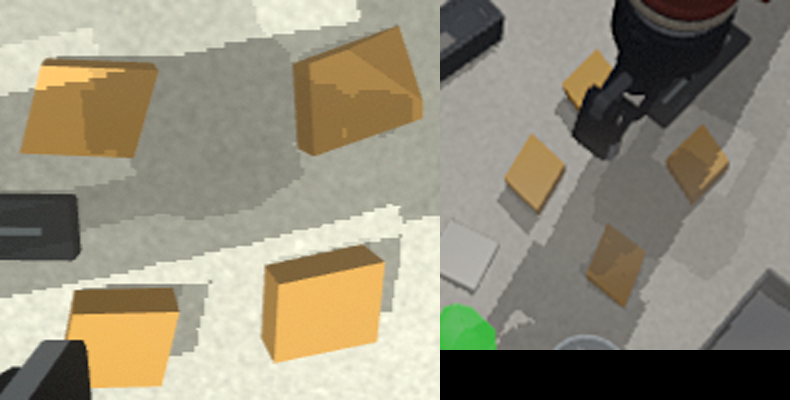

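View pics/z4.png

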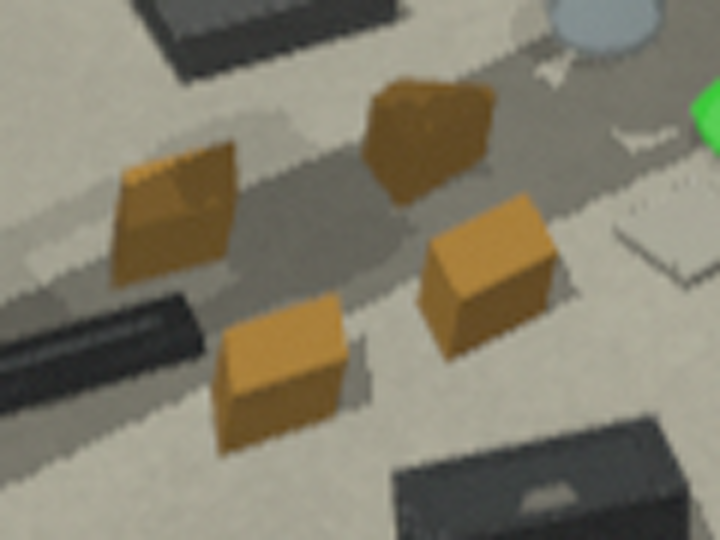

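```bash
python3 - <<'E'
import cv2,numpy as np
def z(f,x,y,w,h,s): return cv2.convertScaleAbs(cv2.resize(cv2.imread(f)[y:y+h,x:x+w],(w*s,h*s),interpolation=cv2.INTER_CUBIC),alpha=1.7)
a=z('pics/w1.png',303,135,80,80,5); b=z('pics/scene0.png',380,312,40,50,8)
d=z('pics/side0.png',275,165,35,35,11)
H=400
cv2.imwrite('pics/z5.png',np.hstack([a,b]))
cv2.imwrite('pics/z6.png',d)
E
```

```text
(no output)
```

View pics/z5.png

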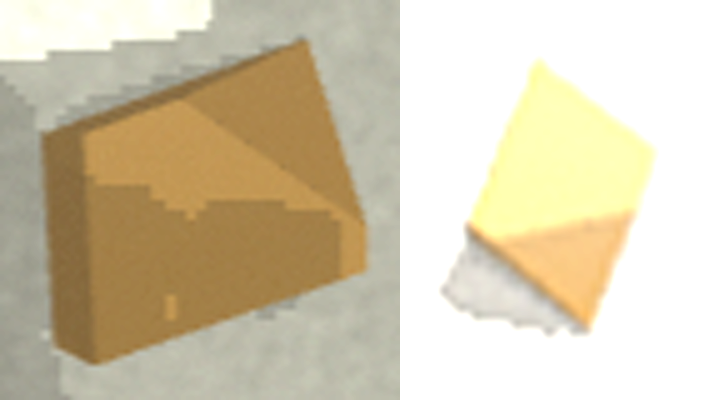

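View pics/z6.png

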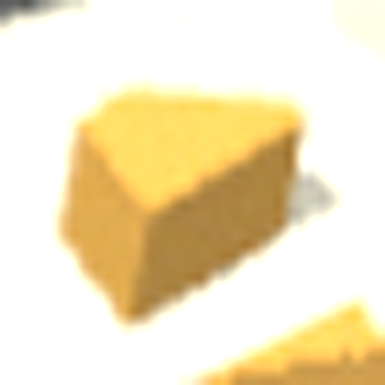

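```bash
python3 - <<'E'
from h import *
s=np.load('s1.npy',allow_pickle=True).item(); c=cam('wrist',s)
f=lambda u,v:(u/5+303,v/5+135)
T=ray([f(85,133),f(95,363),f(365,270)],.032,c); B=ray([f(42,133),f(53,345),f(307,40)],0,c)
print(T.round(4),B.round(4)); tc=(T[0]+T[2])/2; bc=(B[1]+B[2])/2
print('top',tc,'base',bc,'centre',(tc+bc)/2)
d=T[2]-T[1]; print('len',np.linalg.norm(d),'ang',np.degrees(np.arctan2(d[1],d[0]))); e=T[0]-T[1]; print('w',np.linalg.norm(e),np.degrees(np.arctan2(e[1],e[0])))
print('cup rim/base',ray([(505,110)],.085,c),ray([(466,112)],0.0,c))
# tray: scene z1 corners floor/rim
cs=cam('scene'); g=lambda u,v:(u/3.3+310,v/3.3+240)
t=ray([g(500,322),g(641,434),g(536,568),g(396,452)],.028,cs); print(t.round(3),t.mean(0)); 
cd=cam('side'); g=lambda u,v:(u/4+190,v/4+130)
t=ray([g(187,68),g(325,32),g(383,110),g(243,150)],.028,cd); print(t.round(3),t.mean(0))
E
```

```text
[[0.5323 0.2381 0.032 ]
 [0.5341 0.1968 0.032 ]
 [0.5827 0.2138 0.032 ]] [[0.5238 0.2352 0.    ]
 [0.5257 0.1936 0.    ]
 [0.5744 0.2526 0.    ]]
top [0.55751771 0.22597893 0.032     ] base [0.55002058 0.22312027 0.        ] centre [0.55376914 0.2245496  0.016     ]
len 0.05150373118678161 ang 19.370574950845622
w 0.04139203071121132 92.42904775552789
cup rim/base [[0.66566031 0.27954158 0.085     ]] [[0.66807165 0.28072878 0.        ]]
[[0.468 0.326 0.028]
 [0.467 0.434 0.028]
 [0.58  0.435 0.028]
 [0.582 0.33  0.028]] [0.5241697  0.38131745 0.028     ]
[[0.465 0.418 0.028]
 [0.571 0.416 0.028]
 [0.574 0.31  0.028]
 [0.469 0.309 0.028]] [0.52002834 0.36336237 0.028     ]
```

Emit:
apply_moves:
  commands:
    - {"linear":[0.005,0.004,0.02],"delta_rot":[0,0,8.5],"fingers":0}
    - {"linear":[0.01,0.008,0.04],"delta_rot":[0,0,17],"fingers":0}
    - {"linear":[0.015,0.012,0.06],"delta_rot":[0,0,25.5],"fingers":0}
    - {"linear":[0.02,0.016,0.08],"delta_rot":[0,0,34],"fingers":0}
    - {"linear":[0.0245,0.019,0.1],"delta_rot":[0,0,42.5],"fingers":0}
    - {"linear":[0.0245,0.019,0.12],"delta_rot":[0,0,51],"fingers":0}
    - {"linear":[0.0245,0.019,0.13],"delta_rot":[0,0,59.5],"fingers":0}
    - {"linear":[0.0245,0.019,0.13],"delta_rot":[0,0,68],"fingers":0}

```text
time: 1.9
tool_pos: [0.553, 0.223, 0.0985]
tool_rot: [0.0, 0.982, 0.187, -0.002]
contact_force: [-0.4, -0.4, 0.6]
gripper_width: 1.0
```

```bash
python3 - <<'E'
from h import *
s=state(); im=eyes.grab_frame('wrist')[:,:,::-1]; cv2.imwrite('pics/w2.png',im)
print(s['time'],s['tool_pos'],s['tool_rot'],s['joint_pos'].round(2)); M=q2R(s['tool_rot']); print(np.degrees(np.arctan2(M[1,1],M[0,1])))
E
```

```text
1.9 [0.55296537 0.22298722 0.09849595] [ 2.32373393e-04  9.82363502e-01  1.86966789e-01 -2.30556443e-03] [ 0.26  0.11  1.79 -0.    1.25  1.45]
-68.44835080056737
```

View pics/w2.png

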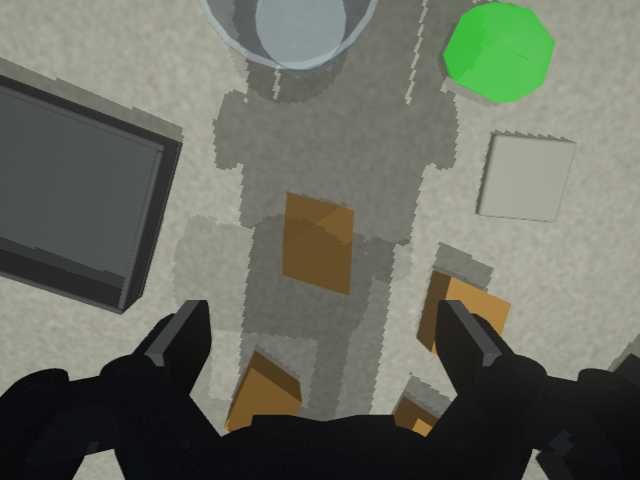

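Emit:
apply_moves:
  commands:
    - {"linear":[0,0,0.025],"delta_rot":[0,0,2.5],"fingers":60}
    - {"linear":[0,0,0.05],"delta_rot":[0,0,2.5],"fingers":60}
    - {"linear":[0,0,0.075],"delta_rot":[0,0,2.5],"fingers":60}
    - {"linear":[0,0,0.09],"delta_rot":[0,0,2.5],"fingers":60}
    - {"linear":[0,0,0.096],"delta_rot":[0,0,2.5],"fingers":60}
    - {"linear":[0,0,0.096],"delta_rot":[0,0,2.5],"fingers":60}
    - {"linear":[0,0,0.096],"delta_rot":[0,0,2.5],"fingers":255}
    - {"linear":[0,0,0.096],"delta_rot":[0,0,2.5],"fingers":255}

```text
time: 2.75
tool_pos: [0.5556, 0.225, 0.0074]
tool_rot: [-0.0, 0.986, 0.169, 0.002]
contact_force: [3.9, 0.9, 1.4]
gripper_width: 0.457
```

Emit:
apply_moves:
  commands:
    - {"linear":[0,0,0],"delta_rot":[0,0,0],"fingers":255}
    - {"linear":[0,0,0],"delta_rot":[0,0,0],"fingers":255}
    - {"linear":[0,0,0],"delta_rot":[0,0,0],"fingers":255}
    - {"linear":[0,0,-0.01],"delta_rot":[0,0,0],"fingers":255}
    - {"linear":[0,0,-0.025],"delta_rot":[0,0,0],"fingers":255}
    - {"linear":[0,0,-0.04],"delta_rot":[0,0,0],"fingers":255}
    - {"linear":[0,0,-0.05],"delta_rot":[0,0,0],"fingers":255}
    - {"linear":[0,0,-0.05],"delta_rot":[0,0,0],"fingers":255}

```text
time: 3.55
tool_pos: [0.5557, 0.225, 0.0582]
tool_rot: [-0.0, 0.986, 0.169, 0.002]
contact_force: [1.2, -0.0, -1.8]
gripper_width: 0.456
```

```bash
python3 - <<'E'
from h import *
s=state(); im=eyes.grab_frame('wrist')[:,:,::-1]; cv2.imwrite('pics/w3.png',im)
print(s['time'],s['tool_pos'],s['contact_force'],s['gripper_width']*85)
E
```

```text
3.55 [0.55568783 0.22497749 0.05822081] [ 1.1797891  -0.02089211 -1.77513124] 38.7633378449698
```

View pics/w3.png

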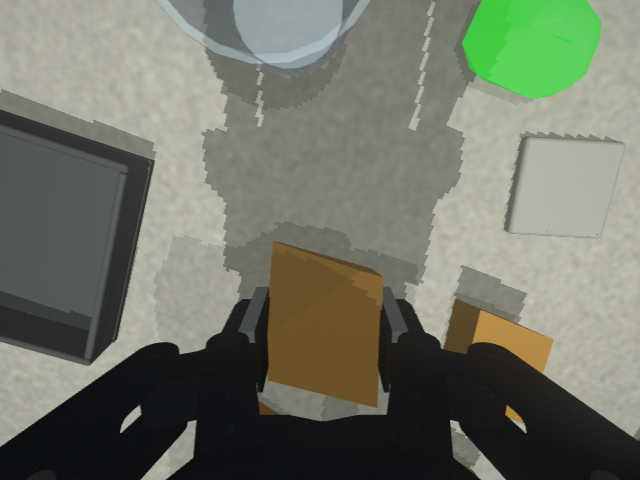

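```bash
python3 - <<'E'
from h import *
s=np.load('s1.npy',allow_pickle=True).item(); c=cam('wrist',s)
print('w1 outer bottom/rim', ray([(244,62),(374,61)],.028,c).round(3),ray([(244,62),(374,61)],.0,c).round(3), ray([(249,54),(370,53)],.028,c).round(3))
P=np.array([[.525,.381,.004],[.52,.365,.004]])
for n in ('scene','side'):
    cc=cam(n); 
    im=eyes.grab_frame(n)[:,:,::-1].copy()
    cv2.imwrite(f'pics/{n}4.png',im)
    x,y=(420,320) if n=='scene' else (220,120)
    z=cv2.resize(im[y:y+100,x:x+100],(500,500),interpolation=cv2.INTER_CUBIC)
    for (p,col) in zip(P,((0,0,255),(0,255,0))):
        for o in ([0,0,0],[-.055,-.055,.024],[.055,-.055,.024],[.055,.055,.024],[-.055,.055,.024]):
            u=(proj(p+o,cc)[0]-(x,y))*5; cv2.circle(z,tuple(int(k) for k in u),4,col,-1)
    cv2.imwrite(f'pics/t{n}.png',z)
a=cv2.imread('pics/tscene.png');b=cv2.imread('pics/tside.png'); cv2.imwrite('pics/t.png',cv2.resize(np.hstack([a,b]),(800,400)))
E
```

```text
w1 outer bottom/rim [[0.471 0.321 0.028]
 [0.579 0.322 0.028]] [[0.466 0.325 0.   ]
 [0.583 0.326 0.   ]] [[0.476 0.327 0.028]
 [0.576 0.328 0.028]]
```

View pics/t.png

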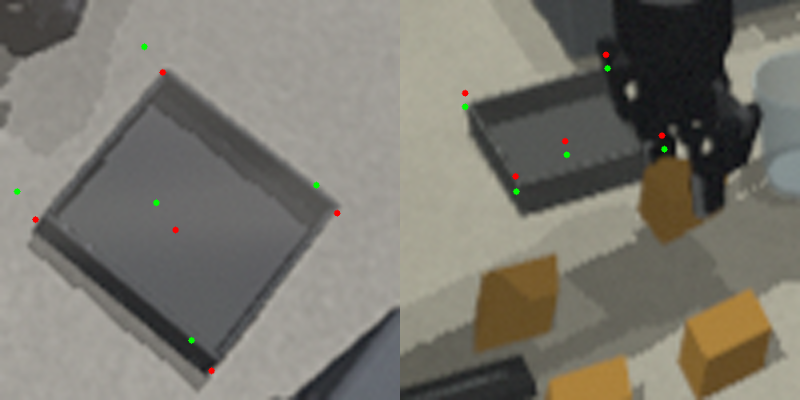

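Emit:
apply_moves:
  commands:
    - {"linear":[0.003,-0.02,-0.01],"delta_rot":[0,0,0],"fingers":255}
    - {"linear":[0.007,-0.05,-0.01],"delta_rot":[0,0,0],"fingers":255}
    - {"linear":[0.012,-0.085,-0.01],"delta_rot":[0,0,0],"fingers":255}
    - {"linear":[0.016,-0.12,-0.01],"delta_rot":[0,0,0],"fingers":255}
    - {"linear":[0.019,-0.142,-0.01],"delta_rot":[0,0,0],"fingers":255}
    - {"linear":[0.02,-0.153,-0.005],"delta_rot":[0,0,0],"fingers":255}
    - {"linear":[0.02,-0.153,0.0],"delta_rot":[0,0,0],"fingers":255}
    - {"linear":[0.02,-0.153,0.0],"delta_rot":[0,0,0],"fingers":255}

```text
time: 4.5
tool_pos: [0.5207, 0.374, 0.0531]
tool_rot: [0.001, 0.986, 0.169, -0.002]
contact_force: [-0.2, -0.4, -1.4]
gripper_width: 0.453
```

```bash
python3 - <<'E'
from h import *
s=state(); im=eyes.grab_frame('wrist')[:,:,::-1]; cv2.imwrite('pics/w4.png',im)
print(s['time'],s['tool_pos'],s['contact_force'],s['gripper_width']*85)
E
```

```text
4.5 [0.52074934 0.37402248 0.05312769] [-0.20816543 -0.35230473 -1.42762788] 38.53559652179094
```

View pics/w4.png

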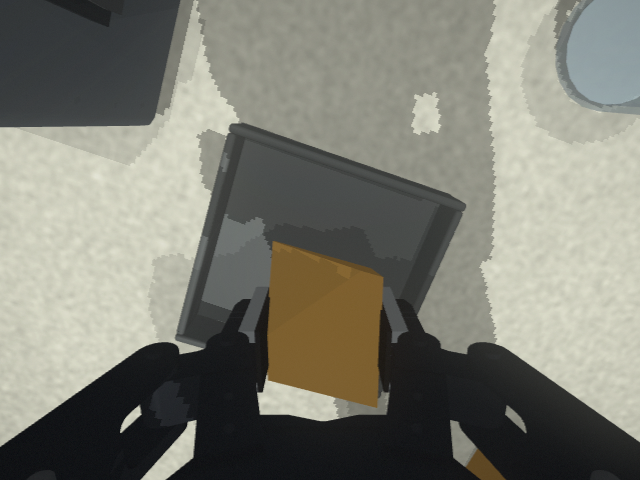

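```bash
python3 - <<'E'
from h import *
s=state(); c=cam('wrist',s)
p=ray([(235,125),(465,207),(178,340)],.028,c); print(p.round(4),'centre',(p[1]+p[2])/2, s['tool_pos'])
E
```

```text
[[0.5762 0.4306 0.028 ]
 [0.5764 0.3235 0.028 ]
 [0.4672 0.4295 0.028 ]] centre [0.52180831 0.37653562 0.028     ] [0.52124448 0.37391731 0.05377333]
```

Emit:
apply_moves:
  commands:
    - {"linear":[0,-0.002,0.015],"delta_rot":[0,0,0],"fingers":255}
    - {"linear":[0,-0.002,0.03],"delta_rot":[0,0,0],"fingers":255}
    - {"linear":[0,-0.002,0.038],"delta_rot":[0,0,0],"fingers":255}
    - {"linear":[0,-0.002,0.041],"delta_rot":[0,0,0],"fingers":255}
    - {"linear":[0,-0.002,0.041],"delta_rot":[0,0,0],"fingers":255}
    - {"linear":[0,-0.002,0.041],"delta_rot":[0,0,0],"fingers":90}
    - {"linear":[0,-0.002,0.041],"delta_rot":[0,0,0],"fingers":90}
    - {"linear":[0,-0.002,0.041],"delta_rot":[0,0,0],"fingers":90}

```text
time: 5.35
tool_pos: [0.5218, 0.3777, 0.0154]
tool_rot: [-0.0, 0.986, 0.169, 0.001]
contact_force: [-0.5, -0.5, 1.2]
gripper_width: 0.641
```

```bash
python3 - <<'E'
from h import *
s=state(); im=eyes.grab_frame('wrist')[:,:,::-1]; cv2.imwrite('pics/w5.png',im)
print(s['time'],s['tool_pos'],s['contact_force'],s['gripper_width']*85)
E
```

```text
5.35 [0.5218457  0.37774537 0.01544708] [-0.53200277 -0.48718204  1.15598745] 54.5001017047949
```

View pics/w5.png

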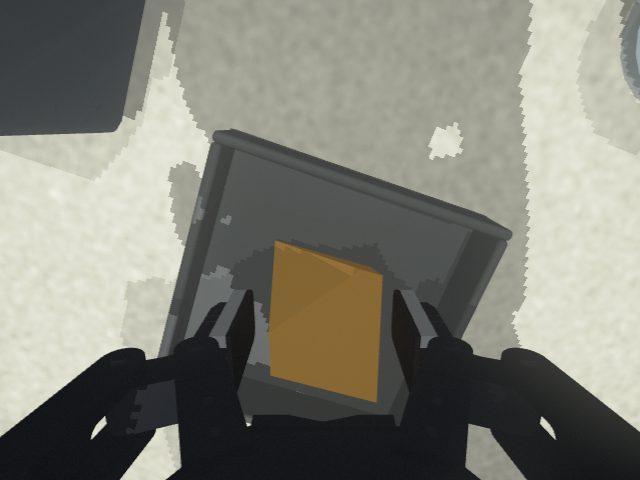

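Emit:
apply_moves:
  commands:
    - {"linear":[0,0,-0.02],"delta_rot":[0,0,0],"fingers":90}
    - {"linear":[0,0,-0.06],"delta_rot":[0,0,0],"fingers":90}
    - {"linear":[0,0,-0.105],"delta_rot":[0,0,0],"fingers":0}
    - {"linear":[0,0,-0.15],"delta_rot":[0,0,0],"fingers":0}
    - {"linear":[-0.01,0.02,-0.19],"delta_rot":[0,0,0],"fingers":0}
    - {"linear":[-0.03,0.06,-0.21],"delta_rot":[0,0,5],"fingers":0}
    - {"linear":[-0.05,0.1,-0.22],"delta_rot":[0,0,10],"fingers":0}
    - {"linear":[-0.07,0.14,-0.22],"delta_rot":[0,0,15],"fingers":0}

```text
time: 6.2
tool_pos: [0.5027, 0.2211, 0.2379]
tool_rot: [-0.001, 0.999, 0.038, 0.003]
contact_force: [1.1, -0.3, -0.9]
gripper_width: 1.002
```

```bash
python3 - <<'E'
from h import *
s=state(); M=q2R(s['tool_rot']); print(s['time'],s['tool_pos'],M.round(3).tolist())
print(M.T@(np.array([.43,-.1,.26])-s['tool_pos']), np.degrees(np.arctan2(M[1,0],M[0,0])))
E
```

```text
6.2 [0.50271115 0.22109148 0.23785723] [[0.997, 0.076, 0.006], [0.076, -0.997, 0.002], [0.006, -0.001, -1.0]]
[-0.09673748  0.31462258 -0.02305305] 4.352894282203731
```

Emit:
apply_moves:
  commands:
    - {"linear":[-0.014,0.045,0],"delta_rot":[0,0,2],"fingers":0}
    - {"linear":[-0.028,0.09,-0.005],"delta_rot":[0,0,4.4],"fingers":0}
    - {"linear":[-0.042,0.135,-0.01],"delta_rot":[0,0,4.4],"fingers":0}
    - {"linear":[-0.056,0.18,-0.015],"delta_rot":[0,0,4.4],"fingers":0}
    - {"linear":[-0.07,0.225,-0.02],"delta_rot":[0,0,4.4],"fingers":0}
    - {"linear":[-0.084,0.27,-0.02],"delta_rot":[0,0,4.4],"fingers":0}
    - {"linear":[-0.093,0.3,-0.02],"delta_rot":[0,0,4.4],"fingers":0}
    - {"linear":[-0.097,0.315,-0.02],"delta_rot":[0,0,4.4],"fingers":0}

```text
time: 7.0
tool_pos: [0.4292, -0.102, 0.255]
tool_rot: [0.001, 1.0, -0.001, 0.001]
contact_force: [0.2, -0.0, -0.4]
gripper_width: 0.995
```

```bash
python3 - <<'E'
from h import *
s=state(); im=eyes.grab_frame('wrist')[:,:,::-1]; cv2.imwrite('pics/w6.png',im); np.save('s6.npy',s,allow_pickle=True)
for n in ('scene','side'): cv2.imwrite(f'pics/{n}6.png',eyes.grab_frame(n)[:,:,::-1])
print(s['time'],s['tool_pos'],s['tool_rot'],s['joint_vel'].round(3))
E
```

```text
7.0 [ 0.42918359 -0.10204312  0.25500761] [ 5.66825567e-04  9.99999327e-01 -7.33492396e-04  6.98307546e-04] [-0.316  0.02  -0.012  0.017 -0.003 -0.325]
```

View pics/w6.png

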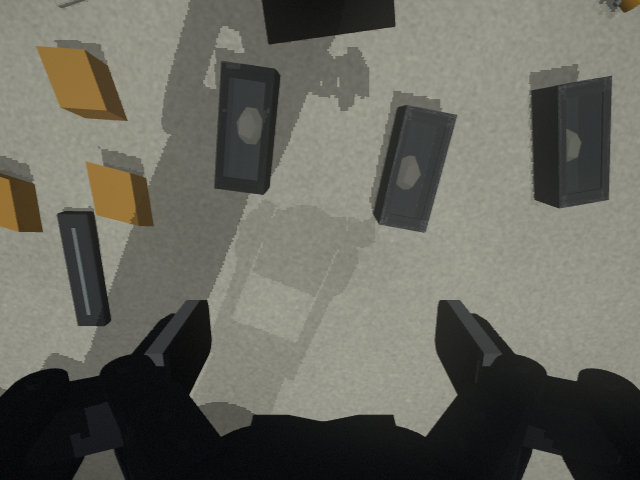

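View pics/scene6.png

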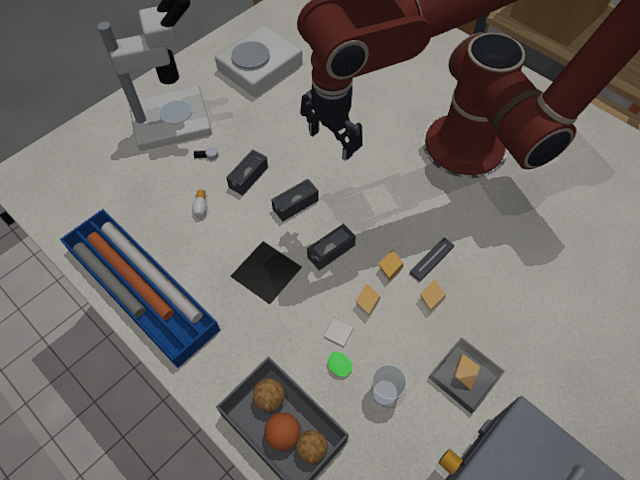

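```bash
python3 - <<'E'
import cv2
im=cv2.imread('pics/w6.png')[55:240,205:460]
cv2.imwrite('pics/z7.png',cv2.convertScaleAbs(cv2.resize(im,None,fx=3,fy=3,interpolation=cv2.INTER_CUBIC),alpha=1.8,beta=15))
im=cv2.imread('pics/w6.png')[60:220,520:640]
cv2.imwrite('pics/z8.png',cv2.convertScaleAbs(cv2.resize(im,None,fx=3,fy=3,interpolation=cv2.INTER_CUBIC),alpha=1.8,beta=15))
E
```

```text
(no output)
```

View pics/z7.png

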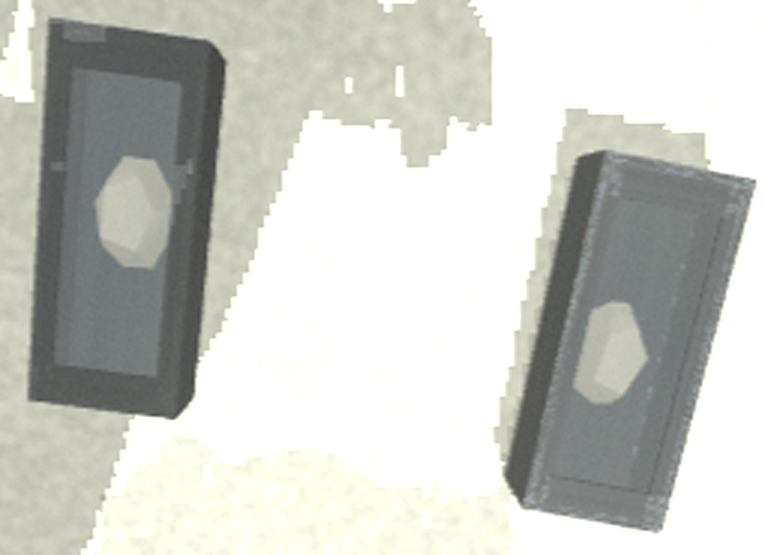

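View pics/z8.png

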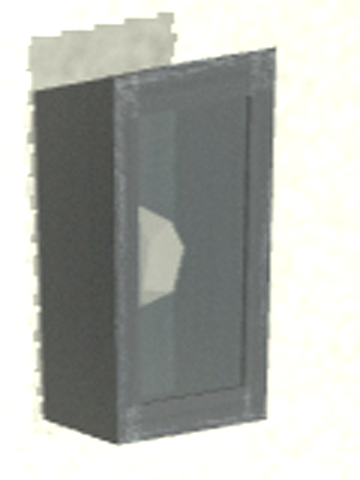

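```bash
python3 - <<'E'
from h import *
s=np.load('s6.npy',allow_pickle=True).item(); c=cam('wrist',s)
Q={'L':([(50,18),(212,40),(177,417),(30,400)],205,55,(133,212)),'M':([(605,150),(756,180),(660,532),(523,507)],205,55,(610,352)),'R':([(115,77),(276,48),(268,418),(118,443)],520,60,(155,256))}
for k,(q,ox,oy,st) in Q.items():
    p=ray([(u/3+ox,v/3+oy) for u,v in q],.044,c)
    d=(p[0]+p[1]-p[2]-p[3])/2; w=(p[1]-p[0]+p[2]-p[3])/2
    stn=ray([(st[0]/3+ox,st[1]/3+oy)],.035,c)[0]; ctr=p.mean(0); u=d/np.linalg.norm(d)
    print(k,ctr.round(4),'len',np.linalg.norm(d).round(4),'wid',np.linalg.norm(w).round(4),'ang',np.degrees(np.arctan2(d[1],d[0])).round(2),np.degrees(np.arctan2(w[1],w[0])).round(2)+90,'stone',((stn-ctr)@u).round(4))
p=ray([(263,0),(269,44),(394,26)],.003,c); print(p)
cs=cam('scene'); print('mat',ray([(265,242),(301,268),(270,303),(232,275)],.003,cs).round(3), ray([(265,242),(301,268),(270,303),(232,275)],.003,cs).mean(0))
E
```

```text
L [ 0.4959 -0.0339  0.044 ] len 0.1096 wid 0.0459 ang -7.7 -7.049999999999997 stone 0.0048
M [ 0.4593 -0.1904  0.044 ] len 0.1095 wid 0.0454 ang -10.57 -10.680000000000007 stone -0.0027
R [ 0.483  -0.3407  0.044 ] len 0.1094 wid 0.0459 ang 10.38 9.760000000000005 stone 0.0002
[[ 0.6102627  -0.0500527   0.003     ]
 [ 0.57380475 -0.05401442  0.003     ]
 [ 0.58875766 -0.17063507  0.003     ]]
mat [[ 0.587 -0.162  0.003]
 [ 0.577 -0.049  0.003]
 [ 0.689 -0.037  0.003]
 [ 0.701 -0.152  0.003]] [ 0.6382974 -0.0998147  0.003    ]
```

```bash
cat >> h.py <<'E'
def to(P):
    s=state(); M=q2R(s['tool_rot']); print(s['time'],s['tool_pos'].round(4),'F',s['contact_force'].round(1),'w',round(s['gripper_width']*85,1),'yaw',np.degrees(np.arctan2(M[1,0],M[0,0])).round(2),'z',M[:,2].round(3),'d',(M.T@(np.array(P)-s['tool_pos'])).round(4))
E
python3 -c "
from h import *
to([.496,-.034,.1])"
```

```text
7.15 [ 0.4297 -0.1002  0.2547] F [0.2 0.4 1. ] w 84.7 yaw -0.02 z [ 0.001  0.    -1.   ] d [ 0.0661 -0.0663  0.1548]
```

Emit:
apply_moves:
  commands:
    - {"linear":[0.012,-0.012,0.025],"delta_rot":[0,0,2],"fingers":0}
    - {"linear":[0.03,-0.03,0.05],"delta_rot":[0,0,4],"fingers":0}
    - {"linear":[0.048,-0.048,0.08],"delta_rot":[0,0,7.4],"fingers":0}
    - {"linear":[0.06,-0.06,0.11],"delta_rot":[0,0,7.4],"fingers":0}
    - {"linear":[0.066,-0.066,0.14],"delta_rot":[0,0,7.4],"fingers":0}
    - {"linear":[0.066,-0.066,0.165],"delta_rot":[0,0,7.4],"fingers":0}
    - {"linear":[0.066,-0.066,0.175],"delta_rot":[0,0,7.4],"fingers":0}
    - {"linear":[0.066,-0.066,0.175],"delta_rot":[0,0,7.4],"fingers":0}

```text
time: 7.95
tool_pos: [0.4946, -0.0324, 0.0778]
tool_rot: [-0.0, 0.998, -0.063, -0.002]
contact_force: [1.1, 0.1, -0.1]
gripper_width: 1.0
```

```bash
python3 -c "
from h import *
to([.496,-.034,.011])
cv2.imwrite('pics/w7.png',eyes.grab_frame('wrist')[:,:,::-1])"
```

```text
7.95 [ 0.4946 -0.0324  0.0778] F [ 1.1  0.1 -0.1] w 85.0 yaw -7.23 z [-0.003  0.001 -1.   ] d [0.0018 0.0014 0.0668]
```

View pics/w7.png

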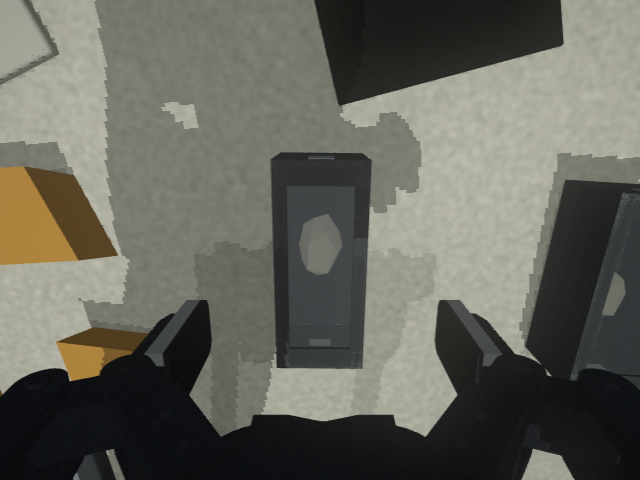

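Emit:
apply_moves:
  commands:
    - {"linear":[0.001,0,0.025],"delta_rot":[0,0,0],"fingers":0}
    - {"linear":[0.001,0,0.05],"delta_rot":[0,0,0],"fingers":30}
    - {"linear":[0.001,0,0.062],"delta_rot":[0,0,0],"fingers":60}
    - {"linear":[0.001,0,0.066],"delta_rot":[0,0,0],"fingers":60}
    - {"linear":[0.001,0,0.066],"delta_rot":[0,0,0],"fingers":60}
    - {"linear":[0.001,0,0.066],"delta_rot":[0,0,0],"fingers":255}
    - {"linear":[0.001,0,0.066],"delta_rot":[0,0,0],"fingers":255}
    - {"linear":[0.001,0,0.066],"delta_rot":[0,0,0],"fingers":255}

```text
time: 8.8
tool_pos: [0.4984, -0.0339, 0.0152]
tool_rot: [0.0, 0.998, -0.064, 0.002]
contact_force: [0.4, 0.6, 6.0]
gripper_width: 0.527
```

Emit:
apply_moves:
  commands:
    - {"linear":[0,0,0],"delta_rot":[0,0,0],"fingers":255}
    - {"linear":[0,0,0],"delta_rot":[0,0,0],"fingers":255}
    - {"linear":[0,0,-0.01],"delta_rot":[0,0,0],"fingers":255}
    - {"linear":[0,0,-0.03],"delta_rot":[0,0,0],"fingers":255}
    - {"linear":[0,0,-0.055],"delta_rot":[0,0,0],"fingers":255}
    - {"linear":[0,0,-0.075],"delta_rot":[0,0,0],"fingers":255}
    - {"linear":[0,0,-0.09],"delta_rot":[0,0,0],"fingers":255}
    - {"linear":[0,0,-0.09],"delta_rot":[0,0,0],"fingers":255}

```text
time: 9.6
tool_pos: [0.4979, -0.034, 0.1055]
tool_rot: [0.0, 0.998, -0.064, 0.002]
contact_force: [0.4, 1.1, -3.4]
gripper_width: 0.527
```

```bash
python3 -c "
from h import *
to([.496,-.034,.011])
cv2.imwrite('pics/w8.png',eyes.grab_frame('wrist')[:,:,::-1])"
```

```text
9.6 [ 0.4979 -0.034   0.1055] F [ 0.4  1.1 -3.4] w 44.8 yaw -7.3 z [ 0.004 -0.001 -1.   ] d [-0.0023  0.0002  0.0945]
```

View pics/w8.png

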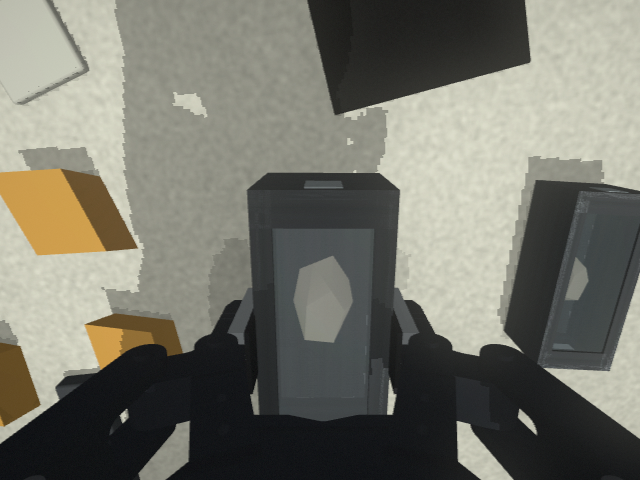

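Emit:
apply_moves:
  commands:
    - {"linear":[0,0,-0.01],"delta_rot":[0,-8,0],"fingers":255}
    - {"linear":[0,0,-0.02],"delta_rot":[0,-16,0],"fingers":255}
    - {"linear":[0,0,-0.02],"delta_rot":[0,-23,0],"fingers":255}
    - {"linear":[0,0,-0.02],"delta_rot":[0,-25,0],"fingers":255}
    - {"linear":[0,0,-0.02],"delta_rot":[0,-25,0],"fingers":255}
    - {"linear":[0,0,-0.02],"delta_rot":[0,-25,0],"fingers":255}
    - {"linear":[0,0,-0.02],"delta_rot":[0,-25,0],"fingers":255}
    - {"linear":[0,0,-0.02],"delta_rot":[0,-25,0],"fingers":255}

```text
time: 10.45
tool_pos: [0.4963, -0.0336, 0.1234]
tool_rot: [-0.014, 0.974, -0.062, -0.216]
contact_force: [0.6, 0.1, -3.9]
gripper_width: 0.527
```

```bash
python3 -c "
from h import *
to([.496,-.034,.011])
cv2.imwrite('pics/w9.png',eyes.grab_frame('wrist')[:,:,::-1])"
```

```text
10.45 [ 0.4963 -0.0336  0.1234] F [ 0.6  0.1 -3.9] w 44.8 yaw -7.3 z [-0.419  0.054 -0.907] d [0.0472 0.0004 0.102 ]
```

View pics/w9.png

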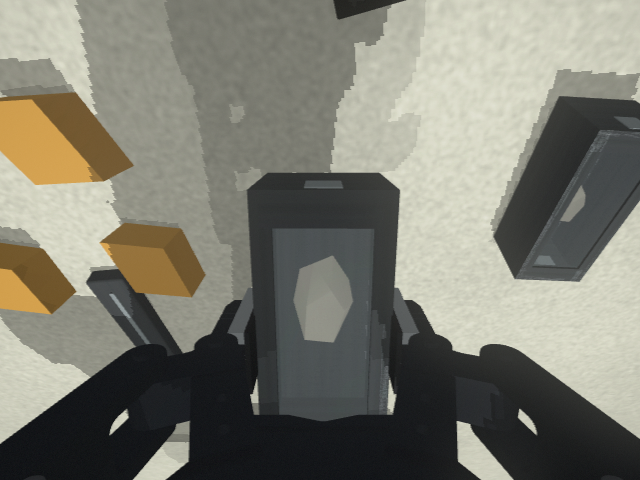

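Emit:
apply_moves:
  commands:
    - {"linear":[0,0,0],"delta_rot":[0,8,0],"fingers":255}
    - {"linear":[0,0,0],"delta_rot":[0,16,0],"fingers":255}
    - {"linear":[0,0,0],"delta_rot":[0,23,0],"fingers":255}
    - {"linear":[0,0,0],"delta_rot":[0,25,0],"fingers":255}
    - {"linear":[0,0,0],"delta_rot":[0,25,0],"fingers":255}
    - {"linear":[0,0,0],"delta_rot":[0,25,0],"fingers":255}
    - {"linear":[0,0,0],"delta_rot":[0,25,0],"fingers":255}
    - {"linear":[0,0,0],"delta_rot":[0,25,0],"fingers":255}

```text
time: 11.3
tool_pos: [0.4971, -0.0338, 0.1233]
tool_rot: [-0.0, 0.998, -0.064, -0.0]
contact_force: [-0.4, 0.4, -3.6]
gripper_width: 0.526
```

```bash
python3 -c "
from h import *
to([.4982,-.034,.0153])"
```

```text
11.3 [ 0.4971 -0.0338  0.1233] F [-0.4  0.4 -3.6] w 44.7 yaw -7.3 z [-0.001  0.    -1.   ] d [1.20e-03 1.00e-04 1.08e-01]
```

Emit:
apply_moves:
  commands:
    - {"linear":[0,0,0.02],"delta_rot":[0,0,0],"fingers":255}
    - {"linear":[0,0,0.045],"delta_rot":[0,0,0],"fingers":255}
    - {"linear":[0,0,0.07],"delta_rot":[0,0,0],"fingers":255}
    - {"linear":[0,0,0.09],"delta_rot":[0,0,0],"fingers":255}
    - {"linear":[0,0,0.102],"delta_rot":[0,0,0],"fingers":255}
    - {"linear":[0,0,0.107],"delta_rot":[0,0,0],"fingers":255}
    - {"linear":[0,0,0.109],"delta_rot":[0,0,0],"fingers":255}
    - {"linear":[0,0,0.109],"delta_rot":[0,0,0],"fingers":255}

```text
time: 12.1
tool_pos: [0.498, -0.034, 0.0154]
tool_rot: [0.0, 0.998, -0.064, 0.001]
contact_force: [-1.4, -0.6, -3.5]
gripper_width: 0.526
```

Emit:
apply_moves:
  commands:
    - {"linear":[0,0,0],"delta_rot":[0,0,0],"fingers":255}
    - {"linear":[0,0,0],"delta_rot":[0,0,0],"fingers":50}
    - {"linear":[0,0,0],"delta_rot":[0,0,0],"fingers":50}
    - {"linear":[0,0,0],"delta_rot":[0,0,0],"fingers":50}
    - {"linear":[0,0,-0.02],"delta_rot":[0,0,0],"fingers":0}
    - {"linear":[0,0,-0.05],"delta_rot":[0,0,0],"fingers":0}
    - {"linear":[0,0,-0.09],"delta_rot":[0,0,0],"fingers":0}
    - {"linear":[0,0,-0.12],"delta_rot":[0,0,0],"fingers":0}

```text
time: 12.9
tool_pos: [0.4974, -0.0339, 0.137]
tool_rot: [0.0, 0.998, -0.064, 0.001]
contact_force: [-0.3, -0.3, 0.2]
gripper_width: 1.0
```

```bash
python3 -c "
from h import *
to([.4593,-.1904,.08])
cv2.imwrite('pics/w10.png',eyes.grab_frame('wrist')[:,:,::-1])"
```

```text
12.9 [ 0.4974 -0.0339  0.137 ] F [-0.3 -0.3  0.2] w 85.0 yaw -7.3 z [ 0.003 -0.001 -1.   ] d [-0.0181  0.1601  0.057 ]
```

View pics/w10.png

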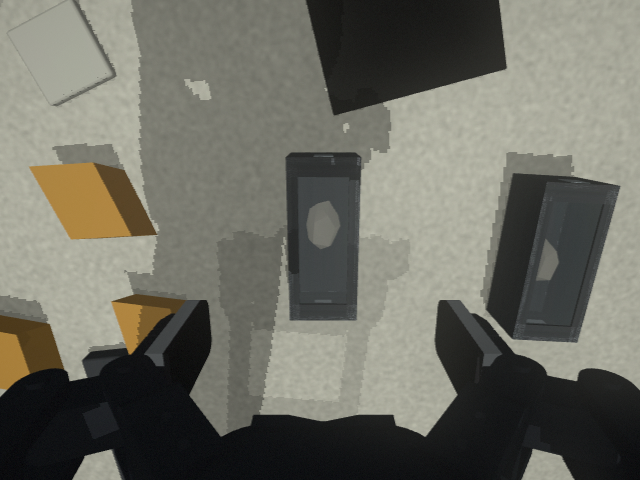

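Emit:
apply_moves:
  commands:
    - {"linear":[-0.003,0.025,0],"delta_rot":[0,0,1],"fingers":0}
    - {"linear":[-0.006,0.06,0],"delta_rot":[0,0,2],"fingers":0}
    - {"linear":[-0.011,0.1,0],"delta_rot":[0,0,3.3],"fingers":0}
    - {"linear":[-0.015,0.135,0.02],"delta_rot":[0,0,3.3],"fingers":0}
    - {"linear":[-0.018,0.155,0.04],"delta_rot":[0,0,3.3],"fingers":0}
    - {"linear":[-0.018,0.16,0.055],"delta_rot":[0,0,3.3],"fingers":0}
    - {"linear":[-0.018,0.16,0.06],"delta_rot":[0,0,3.3],"fingers":0}
    - {"linear":[-0.018,0.16,0.06],"delta_rot":[0,0,3.3],"fingers":0}

```text
time: 13.75
tool_pos: [0.4582, -0.1891, 0.0734]
tool_rot: [-0.001, 0.996, -0.092, -0.001]
contact_force: [-0.2, -0.4, 0.0]
gripper_width: 1.002
```

```bash
python3 -c "
from h import *
to([.4593,-.1904,.015])
cv2.imwrite('pics/w11.png',eyes.grab_frame('wrist')[:,:,::-1])"
```

```text
13.75 [ 0.4582 -0.1891  0.0734] F [-0.2 -0.4  0. ] w 85.2 yaw -10.57 z [-0.002  0.001 -1.   ] d [0.0014 0.0011 0.0584]
```

View pics/w11.png

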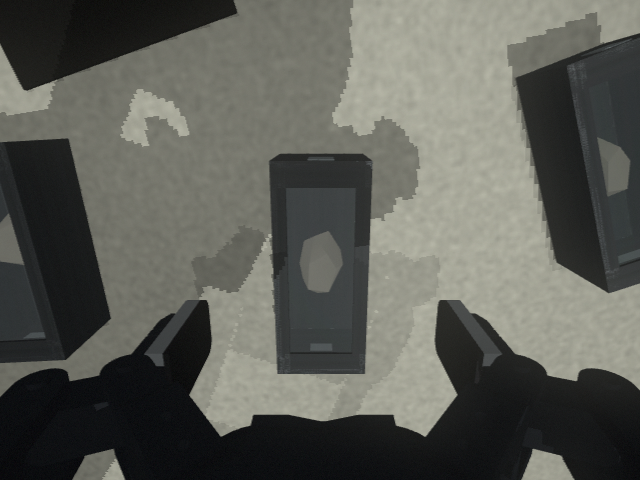

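Case M is centred between the open pads, columns 271–371. Going down, gripping, lifting.

Emit:
apply_moves:
  commands:
    - {"linear":[0.001,0,0.02],"delta_rot":[0,0,0],"fingers":0}
    - {"linear":[0.001,0,0.042],"delta_rot":[0,0,0],"fingers":30}
    - {"linear":[0.001,0,0.056],"delta_rot":[0,0,0],"fingers":60}
    - {"linear":[0.001,0,0.061],"delta_rot":[0,0,0],"fingers":60}
    - {"linear":[0.001,0,0.061],"delta_rot":[0,0,0],"fingers":60}
    - {"linear":[0.001,0,0.061],"delta_rot":[0,0,0],"fingers":255}
    - {"linear":[0.001,0,0.061],"delta_rot":[0,0,0],"fingers":255}
    - {"linear":[0.001,0,0.061],"delta_rot":[0,0,0],"fingers":255}

```text
time: 14.6
tool_pos: [0.4607, -0.1908, 0.0148]
tool_rot: [0.0, 0.996, -0.092, 0.001]
contact_force: [-0.3, 0.9, 4.4]
gripper_width: 0.525
```

Emit:
apply_moves:
  commands:
    - {"linear":[0,0,0],"delta_rot":[0,0,0],"fingers":255}
    - {"linear":[0,0,0],"delta_rot":[0,0,0],"fingers":255}
    - {"linear":[0,0,-0.01],"delta_rot":[0,0,0],"fingers":255}
    - {"linear":[0,0,-0.03],"delta_rot":[0,0,0],"fingers":255}
    - {"linear":[0,0,-0.06],"delta_rot":[0,0,0],"fingers":255}
    - {"linear":[0,0,-0.085],"delta_rot":[0,0,0],"fingers":255}
    - {"linear":[0,0,-0.105],"delta_rot":[0,0,0],"fingers":255}
    - {"linear":[0,0,-0.11],"delta_rot":[0,0,0],"fingers":255}

```text
time: 15.4
tool_pos: [0.4601, -0.1909, 0.1254]
tool_rot: [0.001, 0.996, -0.092, 0.001]
contact_force: [0.8, -0.4, -4.6]
gripper_width: 0.529
```

Emit:
apply_moves:
  commands:
    - {"linear":[0,0,0],"delta_rot":[0,-8,0],"fingers":255}
    - {"linear":[0,0,0],"delta_rot":[0,-16,0],"fingers":255}
    - {"linear":[0,0,0],"delta_rot":[0,-23,0],"fingers":255}
    - {"linear":[0,0,0],"delta_rot":[0,-25,0],"fingers":255}
    - {"linear":[0,0,0],"delta_rot":[0,-25,0],"fingers":255}
    - {"linear":[0,0,0],"delta_rot":[0,-25,0],"fingers":255}
    - {"linear":[0,0,0],"delta_rot":[0,-25,0],"fingers":255}
    - {"linear":[0,0,0],"delta_rot":[0,-25,0],"fingers":255}

```text
time: 16.2
tool_pos: [0.4591, -0.1903, 0.1238]
tool_rot: [-0.02, 0.972, -0.09, -0.215]
contact_force: [-0.2, 0.1, -4.6]
gripper_width: 0.532
```

```bash
python3 -c "
from h import *
to([.4593,-.1904,.015])
cv2.imwrite('pics/w12.png',eyes.grab_frame('wrist')[:,:,::-1])"
```

```text
16.2 [ 0.4591 -0.1903  0.1238] F [-0.2  0.1 -4.6] w 45.2 yaw -10.62 z [-0.414  0.077 -0.907] d [0.046  0.     0.0986]
```

View pics/w12.png

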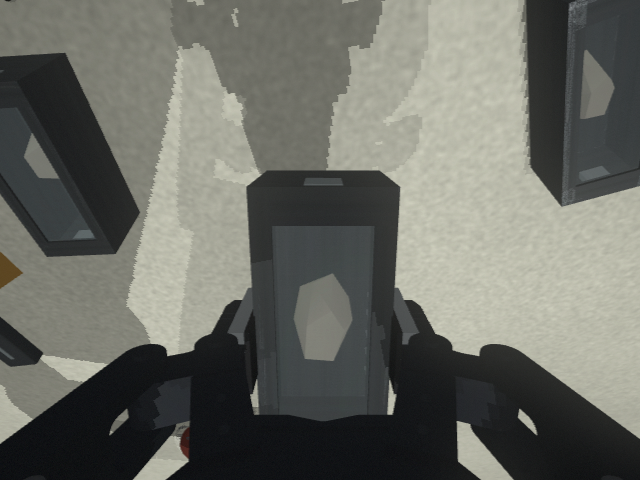

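Emit:
apply_moves:
  commands:
    - {"linear":[0,0,0],"delta_rot":[0,8,0],"fingers":255}
    - {"linear":[0,0,0],"delta_rot":[0,16,0],"fingers":255}
    - {"linear":[0,0,0],"delta_rot":[0,23,0],"fingers":255}
    - {"linear":[0,0,0],"delta_rot":[0,25,0],"fingers":255}
    - {"linear":[0,0,0],"delta_rot":[0,25,0],"fingers":255}
    - {"linear":[0,0,0],"delta_rot":[0,25,0],"fingers":255}
    - {"linear":[0,0,0],"delta_rot":[0,25,0],"fingers":255}
    - {"linear":[0,0,0],"delta_rot":[0,25,0],"fingers":255}

```text
time: 17.05
tool_pos: [0.46, -0.1904, 0.1232]
tool_rot: [-0.0, 0.996, -0.092, -0.001]
contact_force: [0.8, 0.2, -4.7]
gripper_width: 0.528
```

```bash
python3 -c "
from h import *
to([.4605,-.1908,.015])
cv2.imwrite('pics/w13.png',eyes.grab_frame('wrist')[:,:,::-1])"
```

```text
17.05 [ 0.46   -0.1904  0.1232] F [ 0.8  0.2 -4.7] w 44.9 yaw -10.58 z [-0.001  0.    -1.   ] d [0.0007 0.0003 0.1082]
```

View pics/w13.png

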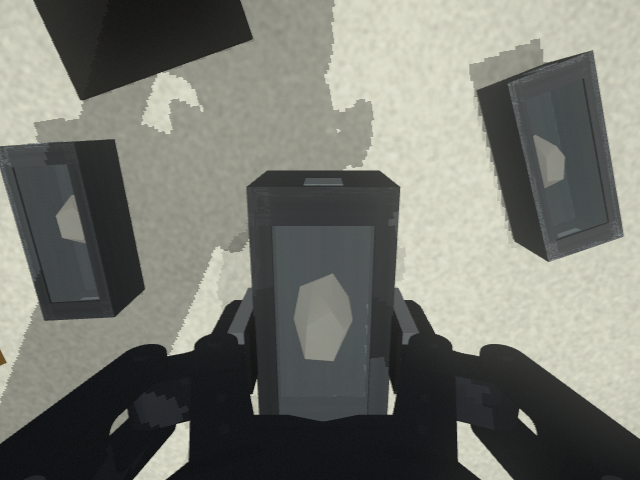

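Case M's stone stayed at row 318 through the tilt: it is wedged. Setting it back.

Emit:
apply_moves:
  commands:
    - {"linear":[0,0,0.02],"delta_rot":[0,0,0],"fingers":255}
    - {"linear":[0,0,0.045],"delta_rot":[0,0,0],"fingers":255}
    - {"linear":[0,0,0.07],"delta_rot":[0,0,0],"fingers":255}
    - {"linear":[0,0,0.09],"delta_rot":[0,0,0],"fingers":255}
    - {"linear":[0,0,0.102],"delta_rot":[0,0,0],"fingers":255}
    - {"linear":[0,0,0.107],"delta_rot":[0,0,0],"fingers":255}
    - {"linear":[0,0,0.109],"delta_rot":[0,0,0],"fingers":255}
    - {"linear":[0,0,0.109],"delta_rot":[0,0,0],"fingers":255}

```text
time: 17.9
tool_pos: [0.4604, -0.1908, 0.0152]
tool_rot: [0.0, 0.996, -0.092, 0.001]
contact_force: [-0.4, -0.1, -4.2]
gripper_width: 0.527
```

Emit:
apply_moves:
  commands:
    - {"linear":[0,0,0],"delta_rot":[0,0,0],"fingers":255}
    - {"linear":[0,0,0],"delta_rot":[0,0,0],"fingers":50}
    - {"linear":[0,0,0],"delta_rot":[0,0,0],"fingers":50}
    - {"linear":[0,0,0],"delta_rot":[0,0,0],"fingers":50}
    - {"linear":[0,0,-0.02],"delta_rot":[0,0,0],"fingers":0}
    - {"linear":[0,0,-0.05],"delta_rot":[0,0,0],"fingers":0}
    - {"linear":[0,0,-0.09],"delta_rot":[0,0,0],"fingers":0}
    - {"linear":[0,0,-0.12],"delta_rot":[0,0,0],"fingers":0}

```text
time: 18.7
tool_pos: [0.4603, -0.1907, 0.1372]
tool_rot: [0.001, 0.996, -0.092, 0.001]
contact_force: [0.6, -1.0, -0.1]
gripper_width: 1.0
```

```bash
python3 -c "
from h import *
to([.483,-.3407,.08])
cv2.imwrite('pics/w14.png',eyes.grab_frame('wrist')[:,:,::-1])"
```

```text
18.7 [ 0.4603 -0.1907  0.1372] F [ 0.6 -1.  -0.1] w 85.0 yaw -10.6 z [ 0.002 -0.002 -1.   ] d [0.0498 0.1432 0.0574]
```

View pics/w14.png

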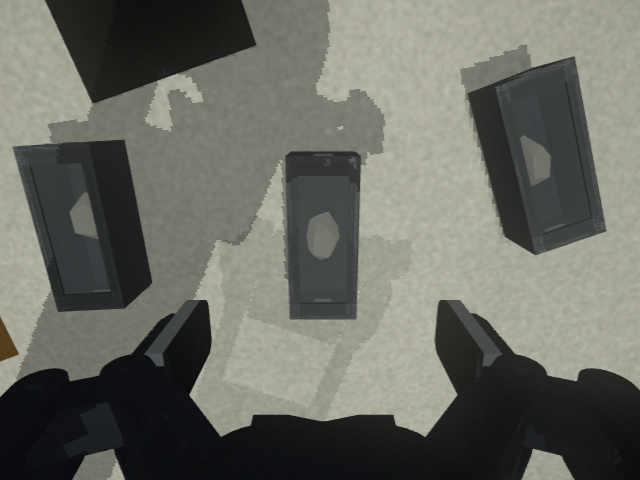

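Emit:
apply_moves:
  commands:
    - {"linear":[0.01,0.025,0],"delta_rot":[0,0,-4],"fingers":0}
    - {"linear":[0.02,0.055,0],"delta_rot":[0,0,-10],"fingers":0}
    - {"linear":[0.032,0.09,0],"delta_rot":[0,0,-16],"fingers":0}
    - {"linear":[0.043,0.12,0.02],"delta_rot":[0,0,-20.7],"fingers":0}
    - {"linear":[0.048,0.138,0.04],"delta_rot":[0,0,-20.7],"fingers":0}
    - {"linear":[0.05,0.143,0.055],"delta_rot":[0,0,-20.7],"fingers":0}
    - {"linear":[0.05,0.143,0.06],"delta_rot":[0,0,-20.7],"fingers":0}
    - {"linear":[0.05,0.143,0.06],"delta_rot":[0,0,-20.7],"fingers":0}

```text
time: 19.55
tool_pos: [0.4818, -0.3387, 0.0732]
tool_rot: [-0.001, 0.996, 0.088, -0.001]
contact_force: [-0.2, 0.5, 0.0]
gripper_width: 0.996
```

```bash
python3 -c "
from h import *
to([.483,-.3407,.015])
cv2.imwrite('pics/w15.png',eyes.grab_frame('wrist')[:,:,::-1])"
```

```text
19.55 [ 0.4818 -0.3387  0.0732] F [-0.2  0.5  0. ] w 84.7 yaw 10.12 z [-0.002  0.002 -1.   ] d [0.0009 0.0023 0.0582]
```

View pics/w15.png

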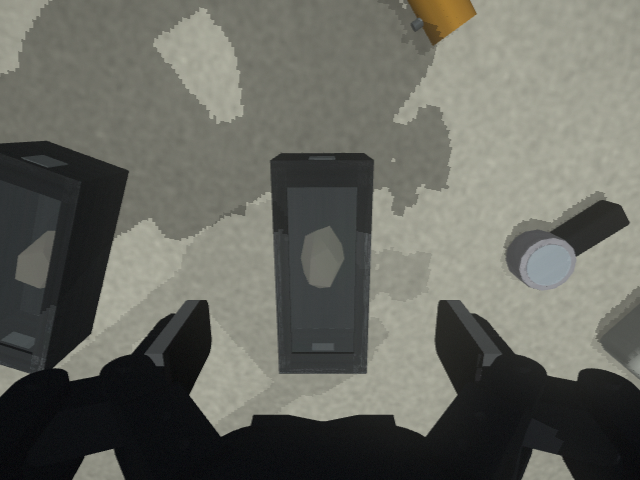

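Emit:
apply_moves:
  commands:
    - {"linear":[0.0,0,0.02],"delta_rot":[0,0,0],"fingers":0}
    - {"linear":[0.0,0,0.042],"delta_rot":[0,0,0],"fingers":30}
    - {"linear":[0.0,0,0.056],"delta_rot":[0,0,0],"fingers":60}
    - {"linear":[0.0,0,0.061],"delta_rot":[0,0,0],"fingers":60}
    - {"linear":[0.0,0,0.061],"delta_rot":[0,0,0],"fingers":60}
    - {"linear":[0.0,0,0.061],"delta_rot":[0,0,0],"fingers":255}
    - {"linear":[0.0,0,0.061],"delta_rot":[0,0,0],"fingers":255}
    - {"linear":[0.0,0,0.061],"delta_rot":[0,0,0],"fingers":255}

```text
time: 20.4
tool_pos: [0.4833, -0.3408, 0.0149]
tool_rot: [0.001, 0.996, 0.088, 0.001]
contact_force: [0.0, 0.1, 3.4]
gripper_width: 0.528
```

Emit:
apply_moves:
  commands:
    - {"linear":[0,0,0],"delta_rot":[0,0,0],"fingers":255}
    - {"linear":[0,0,0],"delta_rot":[0,0,0],"fingers":255}
    - {"linear":[0,0,-0.01],"delta_rot":[0,0,0],"fingers":255}
    - {"linear":[0,0,-0.03],"delta_rot":[0,0,0],"fingers":255}
    - {"linear":[0,0,-0.06],"delta_rot":[0,0,0],"fingers":255}
    - {"linear":[0,0,-0.09],"delta_rot":[0,0,0],"fingers":255}
    - {"linear":[0,0,-0.115],"delta_rot":[0,0,0],"fingers":255}
    - {"linear":[0,0,-0.125],"delta_rot":[0,0,0],"fingers":255}

```text
time: 21.2
tool_pos: [0.4829, -0.3408, 0.1408]
tool_rot: [0.001, 0.996, 0.088, 0.001]
contact_force: [0.6, -0.6, -3.8]
gripper_width: 0.524
```

Emit:
apply_moves:
  commands:
    - {"linear":[0,0,0],"delta_rot":[0,-8,0],"fingers":255}
    - {"linear":[0,0,0],"delta_rot":[0,-16,0],"fingers":255}
    - {"linear":[0,0,0],"delta_rot":[0,-23,0],"fingers":255}
    - {"linear":[0,0,0],"delta_rot":[0,-25,0],"fingers":255}
    - {"linear":[0,0,0],"delta_rot":[0,-25,0],"fingers":255}
    - {"linear":[0,0,0],"delta_rot":[0,-25,0],"fingers":255}
    - {"linear":[0,0,0],"delta_rot":[0,-25,0],"fingers":255}
    - {"linear":[0,0,0],"delta_rot":[0,-25,0],"fingers":255}

```text
time: 22.0
tool_pos: [0.4818, -0.3404, 0.1388]
tool_rot: [0.019, 0.973, 0.085, -0.215]
contact_force: [0.8, -0.3, -4.6]
gripper_width: 0.525
```

```bash
python3 -c "
from h import *
to([.64,-.104,.148])
cv2.imwrite('pics/w16.png',eyes.grab_frame('wrist')[:,:,::-1])"
```

```text
22.0 [ 0.4818 -0.3404  0.1388] F [ 0.8 -0.3 -4.6] w 44.7 yaw 10.03 z [-0.415 -0.074 -0.907] d [ 0.1747 -0.2052 -0.0915]
```

View pics/w16.png

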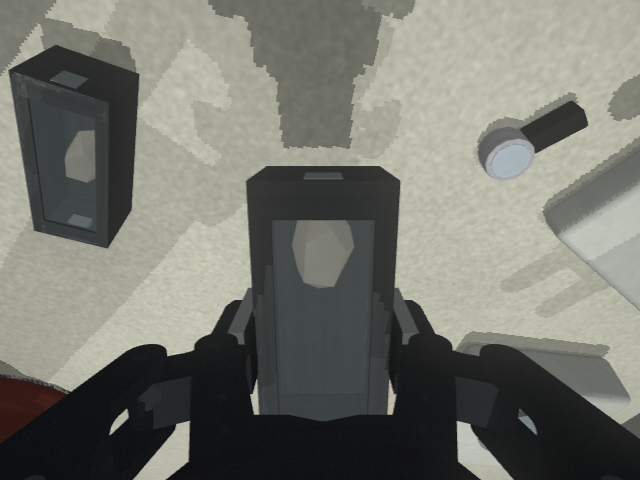

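Emit:
apply_moves:
  commands:
    - {"linear":[0.005,-0.006,-0.003],"delta_rot":[0,0,0],"fingers":255}
    - {"linear":[0.017,-0.02,-0.009],"delta_rot":[0,0,0],"fingers":255}
    - {"linear":[0.035,-0.041,-0.018],"delta_rot":[0,0,0],"fingers":255}
    - {"linear":[0.056,-0.066,-0.029],"delta_rot":[0,0,0],"fingers":255}
    - {"linear":[0.079,-0.092,-0.041],"delta_rot":[0,0,0],"fingers":255}
    - {"linear":[0.101,-0.119,-0.053],"delta_rot":[0,0,0],"fingers":255}
    - {"linear":[0.122,-0.144,-0.064],"delta_rot":[0,0,0],"fingers":255}
    - {"linear":[0.141,-0.166,-0.074],"delta_rot":[0,0,0],"fingers":255}

```text
time: 22.85
tool_pos: [0.6112, -0.1455, 0.146]
tool_rot: [0.019, 0.973, 0.087, -0.215]
contact_force: [0.6, 0.9, -4.7]
gripper_width: 0.527
```

Emit:
apply_moves:
  commands:
    - {"linear":[0.015,-0.017,-0.008],"delta_rot":[0,0,0],"fingers":255}
    - {"linear":[0.025,-0.03,-0.013],"delta_rot":[0,0,0],"fingers":255}
    - {"linear":[0.031,-0.036,-0.016],"delta_rot":[0,0,0],"fingers":255}
    - {"linear":[0.034,-0.039,-0.017],"delta_rot":[0,0,0],"fingers":255}
    - {"linear":[0.034,-0.039,-0.017],"delta_rot":[0,3,0],"fingers":255}
    - {"linear":[0.034,-0.039,-0.017],"delta_rot":[0,6,0],"fingers":255}
    - {"linear":[0.034,-0.039,-0.017],"delta_rot":[0,10,0],"fingers":255}
    - {"linear":[0.034,-0.039,-0.017],"delta_rot":[0,14,0],"fingers":255}

```text
time: 23.65
tool_pos: [0.64, -0.1046, 0.1468]
tool_rot: [0.008, 0.992, 0.087, -0.095]
contact_force: [-0.1, 0.1, -4.8]
gripper_width: 0.527
```

Emit:
apply_moves:
  commands:
    - {"linear":[0,0,0],"delta_rot":[0,3,0],"fingers":255}
    - {"linear":[0,0,0],"delta_rot":[0,6,0],"fingers":255}
    - {"linear":[0,0,0],"delta_rot":[0,8,0],"fingers":255}
    - {"linear":[0,0,0],"delta_rot":[0,10,0],"fingers":255}
    - {"linear":[0,0,0],"delta_rot":[0,11,0],"fingers":255}
    - {"linear":[0,0,0],"delta_rot":[0,11,0],"fingers":255}
    - {"linear":[0,0,0],"delta_rot":[0,11,0],"fingers":255}
    - {"linear":[0,0,0],"delta_rot":[0,11,0],"fingers":255}

```text
time: 24.45
tool_pos: [0.6405, -0.1038, 0.1468]
tool_rot: [0.0, 0.996, 0.088, -0.0]
contact_force: [0.2, -0.5, -5.0]
gripper_width: 0.527
```

```bash
python3 -c "
from h import *
to([.64,-.104,.148])
for n in ('wrist','scene','side'): cv2.imwrite(f'pics/{n}17.png',eyes.grab_frame(n)[:,:,::-1])
print(state()['joint_vel'].round(3))"
```

```text
24.45 [ 0.6405 -0.1038  0.1468] F [ 0.2 -0.5 -5. ] w 44.8 yaw 10.09 z [-0.001 -0.    -1.   ] d [-0.0005  0.0001 -0.0012]
[-0.001  0.     0.001  0.002 -0.003  0.001]
```

View pics/wrist17.png

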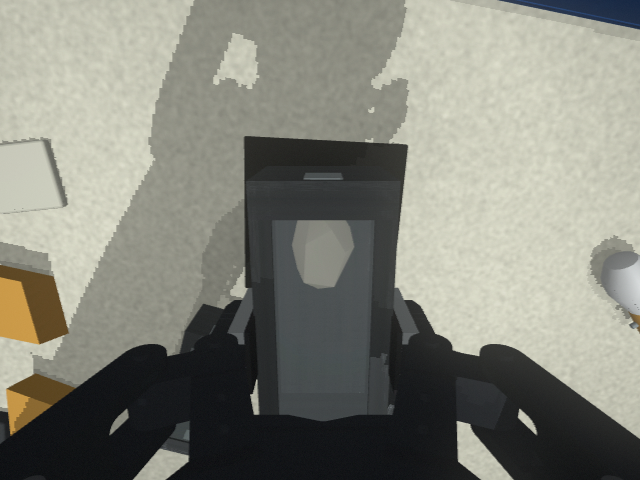

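View pics/side17.png

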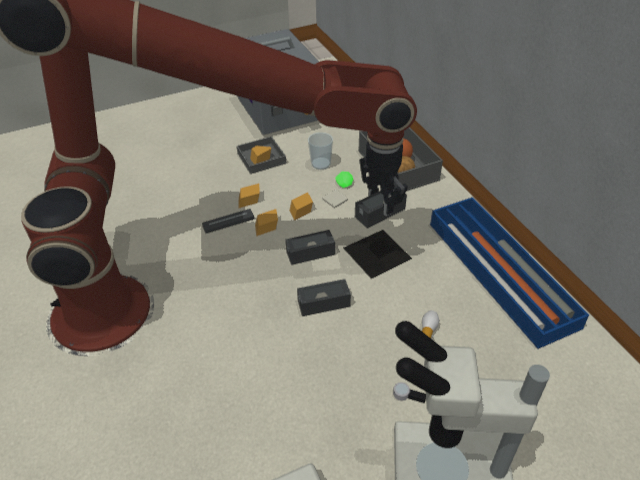

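View pics/scene17.png

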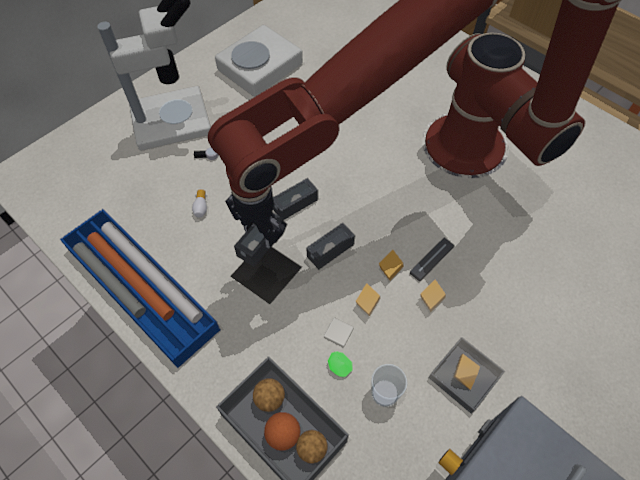

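```bash
python3 -c "
from plant import job_done
print(job_done())"
```

```text
the job is handed in; nothing more can be done
None
```

The job is handed in at about 24.6 s of the 72 s allowed. It reported no verdict, so what follows rests on my own last checks.

- **Chipped rhomb:** the broken one was the rhomb near (0.554, 0.225). It lies released in the grey tray, a few millimetres from the tray's centre, and the last scene and side pictures still show it there. The three whole rhombs were not touched.
- **Cases:** I lifted all three and tilted each 25° lengthwise instead of shaking them. The stones in the left and middle cases did not move, so both are wedged. Both cases stand upright again, within about 2 mm of where they stood. The stone in the case near (0.483, −0.341) slid to the end of its window, so that is the loose one.
- **Final hold:**
  - Position: that case is held level and still above the mat, with the tool point at (0.6405, −0.1038) and the mat's centre measured at about (0.640, −0.104). Its centre is about 15 cm up.
  - Grip and stone: the gripper opening is steady at 44.8 mm, and the wrist picture shows the stone against the far end of the window.

**One disagreement:** the side camera placed the tray about 15 mm closer to the robot's centre line than the scene and wrist cameras did. I went with those two, and the close wrist view before lowering the rhomb agreed with them.

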